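Test-run the handheld homogeniser at a food-lab bench

TASK

Give the handheld homogeniser, the tool with the long thin steel probe, its test run in its bench rest: flip its lock-off lever forward, towards the probe, as far as it goes, then squeeze the paddle fully against the handle, hold it there for about a second and let it spring back out. Leave the lever forward, and do not touch the look-alike polisher with the disc head.

Things in the scene. Friction and masses are not known exactly. Their poses are not given: they have to be found in the camera images.
- homogeniser: Grey tool with long thin steel probe, lying level, fixed rigidly in a white rest. Origin: on the bench below the lever pivot; +x forward to the probe, +y left, z up. In this frame, mm: handle x -135..35, y -18..18, z 65..105; nose 52 across, x 30..75; probe 12 to 18 thick, to x 245; base plate y -55..55, 8 high; saddles under the handle at x -115, 48.
- lever (a joint): Dark steel lock-off lever on the handle, rad. Pivot at x 0, y 0, z 112 mm (homogeniser frame), axis y; flat bar 50 mm long, 16 wide (y), 6 thick. 0 = leans 35 deg back (tip x -29, z 153 mm); 1.22 = fully forward, 35 deg towards the probe. Starts 0 to 0.25, stays where left; about 2 N pushes it from behind. Its heel behind the pivot (up to z 132) blocks the paddle until about 0.9.
- paddle (a joint): Black plate along the handle's -y side, z 69..101, 6 mm thick, from upright pivot (x 30, y -22) back to x -95. Rad: 0 = sprung out, 0.10 = home; locked, it stops about halfway. Squeeze at x -60: outer face y -34 at rest, -25 home; 5 to 9 N there; springs back. The handle cannot shift, so centre evenly closing fingers at y -3 to 0, not midway between the resting faces, or they stall.
- polisher: Bystander, not to be touched: same handle, paddle, lever and rest as the homogeniser, same frame, but its head is a round disc 80 mm across (front at x 99 mm) and it has no probe. Fixed; its lever and paddle do not move.

How it is judged:
By the outcome, as a careful person would: the job done as asked, in the order asked, and still so for the second after the job is handed in, with the robot touching nothing.
It also fails if it takes over 38 s, if anything falls off the work surface, if the arm or the gripper's body presses on something with over 40 N, if the wrist force passes 120 N, or if a joint passes its speed limit or range.

ROBOT

A 6-joint arm with a two-finger parallel gripper is mounted at the origin on the work surface. World frame = base frame: x ahead of the robot, y to its left, z up, the work surface at z = 0. Lengths are in m, angles in rad, forces in N, time in s.
With the tool pointing down it reaches from about 0.275 to 0.85 m from the base axis. Payload 5.2 kg.
Tool frame: the origin (TCP) lies between the finger pads; the fingertips stand arm.nose_length ahead of it and the grasp point (between the pads) lies 2 mm behind it (arm.nose_length is the distance from the TCP to the fingertips, in m); z points along the fingers, y is the line along which they close (so a half turn about z gives the same grasp; the last joint's range is limited). The gripper opens to 85 mm and grips with 20 to 120 N. Pads are 22 mm wide; open, the fingers measure 114 mm over their backs; the gripper's body (76 mm by 85 mm) begins 54 mm behind the grasp point. The pads swing forward as they close: fully open they stand 13 mm farther back than shut.
Start: joints at [1.106, 0.259, 1.535, -0, 1.348, -0.203], TCP at [0.142, 0.531, 0.221] pointing down, gripper open.
Joint ranges: [-3.14, 3.14], [-0.91, 2.08], [0.19, 2.58], [-1.22, 4.36], [0.22, 2.71], [-3.12, 3.12]. Speed limits (rad/s): [2.57, 2.57, 3.14, 3.14, 3.14, 3.14].

INTERFACE

Orientations are given as a 3x3 rotation matrix whose columns are the frame's x, y, z axes.
In Python, from station import telemetry, grab_frame, get_calibration, job_done, arm gives the robot as it stands.
- The arm moves only by the tool step_arm, never from a script. Its argument "increments" is one flat list of numbers, 7 for each row, row after row: the opening, from 0 (shut) to 1 (fully open), then the shift along the tool's x, y, z normalised to -1 to 1, where 1 is 600 mm, then the turn, a rotation vector about the tool's x, y, z normalised to -1 to 1, where 1 is 180 degrees. A call has exactly 5 rows; each row is the pose to reach, as a shift and turn from the pose commanded when the call began, along the tool's axes at that moment, turning the shorter way round; what a row does not reach only later rows make up. A row lasts 1/10 s, in which the tool goes at most 50 mm and 8.59 degrees, less where a joint would pass 70% of its speed; a pose out of reach is approached as far as the arm can. A call with a number of a shift or a turn outside -1 to 1 is refused whole. A call with a gripper value outside its range is refused whole. The fingers move at their own pace and stop on an object; the grip force is fixed at half the most. Time passes only in rows, so rows that repeat a pose let the fingers close, or fill a call up. It gives the time, the measured TCP pose, the force, the opening and the grip force at its end, in the units of the state.
- telemetry.sense(): the state, without advancing time (a new reading comes with each control period).
- grab_frame(name): name is "scene" or "top" or "wrist"; returns the picture (384x512x3 uint8, red, green, blue); there is no depth.
- get_calibration(name): a dict with "fovy" (degrees; the focal length in pixels is half the picture's height over the tangent of half this angle, whatever the lens; pixels are square), "cx", "cy" (the principal point, pixels), "R" (3x3) and "t" (3): a world point X has camera coordinates R X + t. Camera axes: x right, y down, z forward; pixel columns grow to the right and rows downward; lengths in m; the calibration is good to about 2 mm. A picture is of the moment at which its call begins: read the wrist's pose just before it. get_calibration takes no time and is no camera call; for the wrist camera it gives the pose at the moment of the call.
- job_done(): hands the job in; it is judged then, once.
The state is a dict: "clock": time; "q": joint angles; "qvel": joint speeds; "tau": joint torques, N m; "eef_pos": TCP position; "tcp_rot": TCP orientation; "wrist_force": force on the tool from outside, world axes, zero at the start; "torque": the same for the moment, N m; "finger_gap": finger opening in m; "gripper_force": force on a finger pad.
Only numpy, scipy, OpenCV 4.12 (cv2) and the standard library are available. Lean on these libraries where they do the work, as an engineer would, in place of code of your own. Each camera call takes 0.05 s, during which the arm holds its last target. There are 200 camera calls.

## Working session

There is one attempt and no reset: what is moved stays moved. The work goes in short steps, Python scripts to look and compute and a tool call to move; the robot and the scene stay as the last step left them, time stands still between calls to the robot, and variables do not carry over. Pictures are saved under pics/ and viewed, at most 14 in all, crops included, and the job is handed in when it is done.

Besides the shell and the picture viewer there is one more tool, called after "Call:" by a JSON object that holds its "api" and its "payload". step_arm: Moves the arm, as the interface text tells. Its arguments: {"type":"object","properties":{"increments":{"type":"array","items":{"type":"number","minimum":-1,"maximum":1}}},"required":["increments"]}

```bash
mkdir -p pics; ls
python3 - <<'E'
from station import telemetry, grab_frame, get_calibration, arm
import cv2
print(arm.nose_length); s=telemetry.sense(); print(s['clock'],s['eef_pos'],s['tcp_rot'],s['finger_gap'])
for n in("scene","top"):
    f=grab_frame(n); cv2.imwrite(f'pics/{n}0.png',cv2.resize(f[...,::-1],(800,600),interpolation=cv2.INTER_CUBIC)); print(n,get_calibration(n))
E
```

```text
pics
0.017
0.0 [0.14206238 0.53076882 0.21977652] [[-9.65926603e-01  2.58814806e-01 -8.32907048e-04]
 [ 2.58815856e-01  9.65925337e-01 -1.61137509e-03]
 [ 3.87478290e-04 -1.77203961e-03 -9.99998355e-01]] 0.08551487775412361
scene {'fovy': 45.14724245959417, 'cx': 262.2735420907783, 'cy': 185.53132942626146, 'R': array([[-0.80569873,  0.59232255,  0.00188358],
       [ 0.4953053 ,  0.67546946, -0.54627252],
       [-0.32484184, -0.43919813, -0.83760539]]), 't': array([ 0.46613067, -0.2092359 ,  1.08633568])}
top {'fovy': 49.68373752076754, 'cx': 258.456412769755, 'cy': 188.44004200654035, 'R': array([[ 0.02403151, -0.99970252, -0.00416597],
       [-0.98834938, -0.02313171, -0.15043411],
       [ 0.150293  ,  0.00773259, -0.98861126]]), 't': array([-0.01695222,  0.5964502 ,  0.7682019 ])}
```

View pics/top0.png

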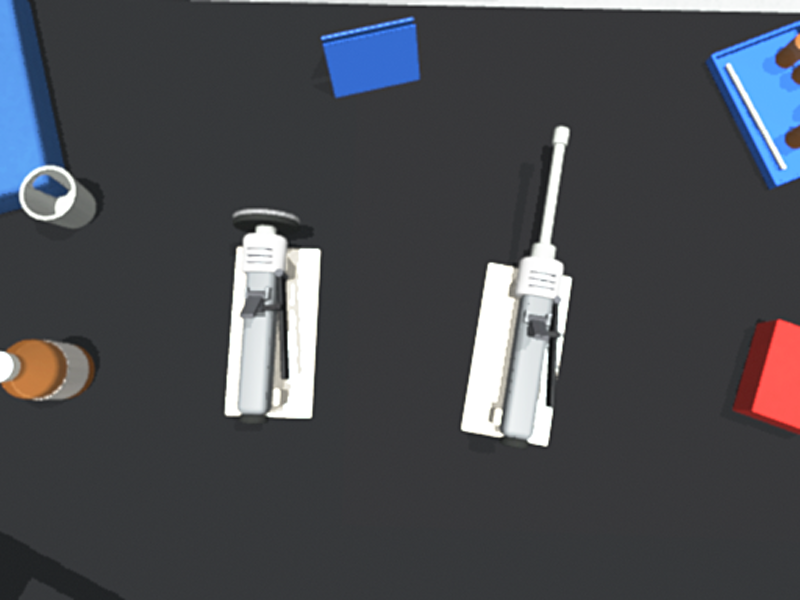

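View pics/scene0.png

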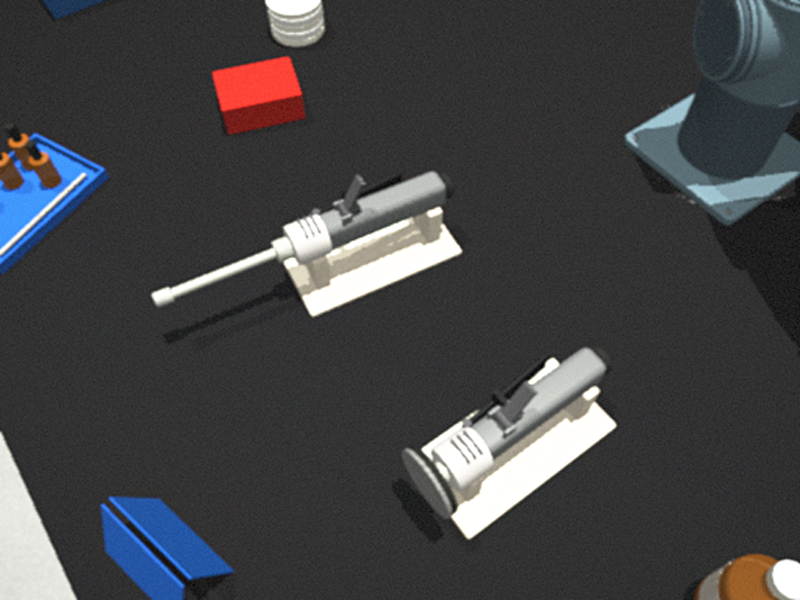

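In the top view, the homogeniser's probe tip is at (562,130) and its base corners are at (489,264), (571,277), (547,444) and (462,432). In the scene view, the tip is at (155,297) and the left base corners are at (461,250) and (313,315). The polisher, with the disc head, is the tool further to the left (+y).

```bash
cat > h.py <<'E'
import numpy as np
from station import get_calibration
def proj(cal,P):
    c=np.atleast_2d(P)@np.array(cal['R']).T+cal['t']; f=192/np.tan(np.radians(cal['fovy']/2))
    return np.c_[cal['cx']+f*c[:,0]/c[:,2], cal['cy']+f*c[:,1]/c[:,2]]
def world(p,L):  # p=X,Y,yaw ; L local mm
    L=np.atleast_2d(L)/1000.; c,s=np.cos(p[2]),np.sin(p[2])
    return np.c_[p[0]+c*L[:,0]-s*L[:,1], p[1]+s*L[:,0]+c*L[:,1], L[:,2]]
E
python3 - <<'E'
from h import *
from scipy.optimize import least_squares
T,S=get_calibration('top'),get_calibration('scene')
k=.64
tp=np.array([[489,264],[571,277],[547,444],[462,432],[562,129]])*k
sp=np.array([[461,250],[313,315],[154,297]])*k
def r(v):
    f,b=v[3]*1000,v[4]*1000
    a=proj(T,world(v,[[f,55,8],[f,-55,8],[b,-55,8],[b,55,8],[245,0,85]]))-tp
    c=proj(S,world(v,[[b,55,8],[f,55,8],[245,0,85]]))-sp
    return np.r_[a.ravel(),c.ravel()]
o=least_squares(r,[.4,-.1,-.1,.08,-.14],loss='soft_l1'); print(o.x,r(o.x).round(1))
v=o.x
L=[[0,0,112],[-29,0,153],[29,0,153],[-60,-34,85],[-95,-31,101],[-135,0,105],[-135,0,85]]
print(world(v,L).round(4)); print((proj(T,world(v,L))/k).round(),(proj(S,world(v,L))/k).round())
E
```

```text
[ 0.5612557  -0.15643143 -0.15637379  0.07842955 -0.14013759] [ 0.1 -0.8  0.5  0.3  0.2  0.3 -0.2 -2.2  0.2 -0.3  0.9 -0.1  0.1 -1.1
  0.8  1.4]
[[ 0.5613 -0.1564  0.112 ]
 [ 0.5326 -0.1519  0.153 ]
 [ 0.5899 -0.1609  0.153 ]
 [ 0.4967 -0.1807  0.085 ]
 [ 0.4626 -0.1723  0.101 ]
 [ 0.4279 -0.1354  0.105 ]
 [ 0.4279 -0.1354  0.085 ]]
[[537. 319.]
 [541. 342.]
 [549. 289.]
 [554. 377.]
 [550. 407.]
 [518. 438.]
 [515. 437.]] [[345. 209.]
 [365. 178.]
 [320. 196.]
 [378. 188.]
 [403. 172.]
 [442. 175.]
 [442. 186.]]
```

The fit is good to about 1–2 px: the homogeniser is at (0.561, −0.156) with yaw −9°. I'll set off with the gripper shut.

Call:
{"api": "step_arm", "payload": {"increments": [0,-0.847,-0.94,-0.033,0,0,-0.0333,0,-0.847,-0.94,-0.033,0,0,-0.0333,0,-0.847,-0.94,-0.033,0,0,-0.0333,0,-0.847,-0.94,-0.033,0,0,-0.0333,0,-0.847,-0.94,-0.033,0,0,-0.0333]}}

```text
clock: 0.6
eef_pos: [0.256, 0.3068, 0.2269]
tcp_rot: [[-0.988, 0.156, -0.0], [0.156, 0.988, -0.0], [0.0, -0.0, -1.0]]
wrist_force: [1.7, -0.0, -0.1]
finger_gap: 0.0121
gripper_force: 0.0
```

```bash
cat >> h.py <<'E'
V=[.5613,-.1564,-.1564]
def go(L):  # shift normalised to reach local tcp (mm), vertical tool aligned
    from station import telemetry
    from scipy.spatial.transform import Rotation as Ro
    s=telemetry.sense(); R=np.array(s['tcp_rot']); p=np.array(s['eef_pos'])
    d=R.T@(world(V,L)[0]-p)/.6
    c,sn=np.cos(V[2]),np.sin(V[2])
    D=np.array([[-c,-sn,0],[-sn,c,0],[0,0,-1]])
    t=Ro.from_matrix(R.T@D).as_rotvec()/np.pi
    l=p-world(V,[0,0,0])[0]; l=[c*l[0]+sn*l[1],-sn*l[0]+c*l[1],p[2]]
    F=np.array(s['wrist_force']); F=[c*F[0]+sn*F[1],-sn*F[0]+c*F[1],F[2]]
    print('t',round(s['clock'],2),'local mm',np.round(np.array(l)*1000,1),'F',np.round(F,1),'gap',round(s['finger_gap'],4),'gf',np.round(s['gripper_force'],1),'-> shift',d.round(4),'turn',t.round(4))
E
python3 -c "
from h import *
go([-80,0,240])"
```

```text
t 0.6 local mm [-373.7  410.   226.9] F [ 1.6  0.2 -0.1] gap 0.0121 gf 0.0 -> shift [-0.4895 -0.6834 -0.0216] turn [-0.0001 -0.      0.    ]
```

Call:
{"api": "step_arm", "payload": {"increments": [0,-0.49,-0.683,-0.022,0,0,0,0,-0.49,-0.683,-0.022,0,0,0,0,-0.49,-0.683,-0.022,0,0,0,0,-0.49,-0.683,-0.022,0,0,0,0,-0.49,-0.683,-0.022,0,0,0]}}

```text
clock: 1.1
eef_pos: [0.3682, 0.0834, 0.2337]
tcp_rot: [[-0.988, 0.157, 0.0], [0.157, 0.988, 0.0], [-0.0, 0.0, -1.0]]
wrist_force: [0.8, 0.4, 0.5]
finger_gap: 0.0005
gripper_force: 0.0
```

```bash
python3 -c "
from h import *
go([-80,0,240])"
```

```text
t 1.1 local mm [-228.1  206.7  233.7] F [0.7 0.6 0.5] gap 0.0005 gf 0.0 -> shift [-0.2471 -0.3444 -0.0104] turn [ 0.0001  0.0001 -0.0003]
```

Call:
{"api": "step_arm", "payload": {"increments": [0,-0.247,-0.344,-0.01,0,0,0,0,-0.247,-0.344,-0.01,0,0,0,0,-0.247,-0.344,-0.01,0,0,0,0,-0.247,-0.344,-0.01,0,0,0,0,-0.247,-0.344,-0.01,0,0,0]}}

```text
clock: 1.6
eef_pos: [0.4804, -0.1401, 0.2393]
tcp_rot: [[-0.988, 0.157, -0.0], [0.157, 0.988, 0.0], [0.0, 0.0, -1.0]]
wrist_force: [1.4, -0.2, -0.1]
finger_gap: -0.0001
gripper_force: 0.0
```

```bash
python3 -c "
from h import *
import cv2
from station import grab_frame
cal=get_calibration('wrist'); f=grab_frame('wrist')
im=cv2.resize(f[...,::-1],(800,600),interpolation=cv2.INTER_CUBIC)
cv2.imwrite('pics/w1.png',im)
k=.64
L=[[0,0,112],[-29,0,153],[-95,-31,101],[30,-22,101],[-135,0,105],[75,0,111],[245,0,91],[-60,-34,101]]
print((proj(cal,world(V,L))/k).round())
go([-80,0,240]);go([-70,0,155])"
```

```text
[[395. 391.]
 [394. 382.]
 [351. 263.]
 [368. 418.]
 [394. 206.]
 [396. 474.]
 [397. 608.]
 [349. 310.]]
t 1.65 local mm [-77.8  -3.1 239. ] F [ 5.5 -6.1  0.8] gap 0.0004 gf 0.0 -> shift [ 0.0038  0.0051 -0.0017] turn [-0.0015  0.001  -0.0014]
t 1.65 local mm [-77.8  -3.1 239. ] F [ 5.5 -6.1  0.8] gap 0.0004 gf 0.0 -> shift [-0.0125  0.0059  0.14  ] turn [-0.0015  0.001  -0.0014]
```

View pics/w1.png

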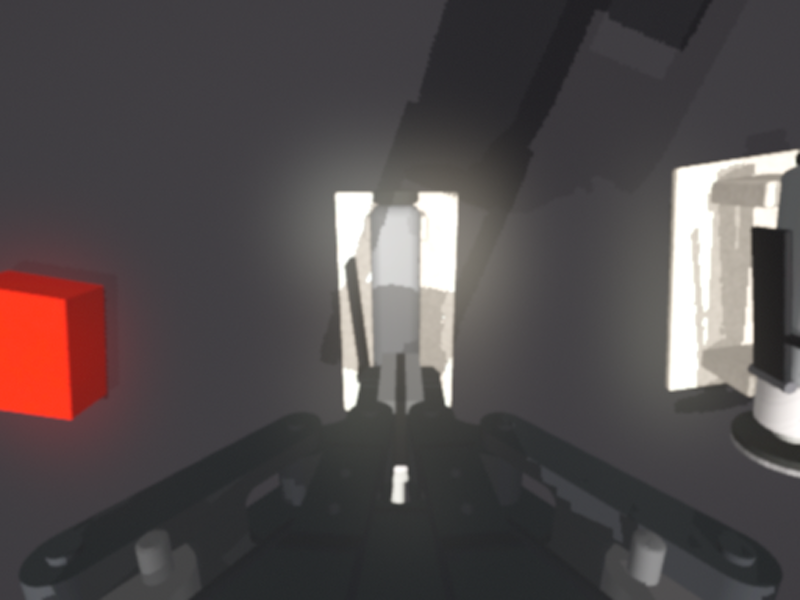

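The wrist view agrees with the projection: handle rear at (397,205) and paddle rear at (351,260), both within about 2 mm. I'll descend behind the lever.

Call:
{"api": "step_arm", "payload": {"increments": [0,-0.01,0.003,0.141,0,0,0,0,-0.01,0.003,0.141,0,0,0,0,-0.01,0.003,0.141,0,0,0,0,-0.01,0.003,0.141,0,0,0,0,-0.01,0.003,0.141,0,0,0]}}

```text
clock: 2.15
eef_pos: [0.4876, -0.1376, 0.1571]
tcp_rot: [[-0.988, 0.156, 0.003], [0.156, 0.988, -0.002], [-0.003, -0.001, -1.0]]
wrist_force: [-0.0, -0.4, 0.5]
finger_gap: -0.0003
gripper_force: 0.0
```

```bash
python3 -c "
from h import *
go([-20,0,154])"
```

```text
t 2.15 local mm [-75.8   7.1 157.1] F [ 0.  -0.4  0.5] gap -0.0003 gf 0.0 -> shift [-0.0929 -0.0118  0.0054] turn [-0.0004  0.001  -0.0001]
```

Call:
{"api": "step_arm", "payload": {"increments": [0,-0.02,-0.011,0.003,0,0,0,0,-0.04,-0.011,0.003,0,0,0,0,-0.06,-0.011,0.003,0,0,0,0,-0.08,-0.011,0.003,0,0,0,0,-0.09,-0.011,0.003,0,0,0]}}

```text
clock: 2.65
eef_pos: [0.5403, -0.1525, 0.1532]
tcp_rot: [[-0.988, 0.156, 0.001], [0.156, 0.988, -0.0], [-0.001, -0.0, -1.0]]
wrist_force: [-0.3, 0.4, -0.4]
finger_gap: 0.0
gripper_force: 0.0
```

```bash
python3 -c "
from h import *
go([0,0,154])"
```

```text
t 2.65 local mm [-21.3   0.6 153.2] F [-0.3  0.3 -0.4] gap 0.0 gf 0.0 -> shift [-0.0356 -0.0009 -0.0013] turn [-0.      0.0002 -0.0002]
```

Call:
{"api": "step_arm", "payload": {"increments": [0,-0.01,-0.001,-0.001,0,0,0,0,-0.018,-0.001,-0.001,0,0,0,0,-0.025,-0.001,-0.001,0,0,0,0,-0.03,-0.001,-0.001,0,0,0,0,-0.034,-0.001,-0.001,0,0,0]}}

```text
clock: 3.15
eef_pos: [0.5588, -0.156, 0.1538]
tcp_rot: [[-0.988, 0.157, -0.0], [0.157, 0.988, -0.0], [0.0, -0.0, -1.0]]
wrist_force: [0.4, 1.1, 0.2]
finger_gap: -0.0004
gripper_force: 0.0
```

```bash
python3 -c "
from h import *
import cv2
from station import grab_frame
go([4,0,154])
f=grab_frame('scene')[60:180,170:330]
cv2.imwrite('pics/s1.png',cv2.resize(f[...,::-1],(800,600),interpolation=cv2.INTER_CUBIC))"
```

```text
t 3.15 local mm [ -2.5   0.  153.8] F [0.2 1.1 0.2] gap -0.0004 gf 0.0 -> shift [-0.0108 -0.     -0.0003] turn [-0.     -0.     -0.0003]
```

View pics/s1.png

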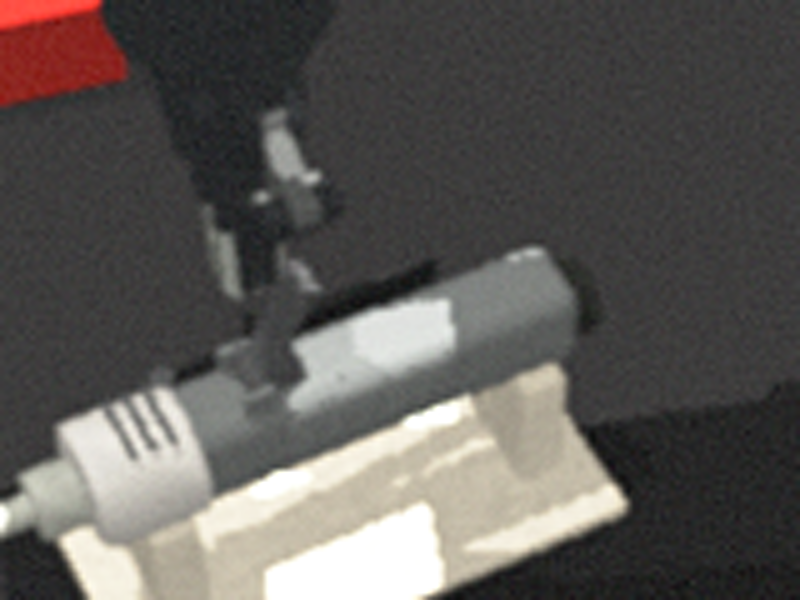

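```bash
python3 -c "
from h import *
S=get_calibration('scene')
P=lambda L:((proj(S,world(V,L))-[170,60])*5).round()
print('pivot',P([0,0,112]))
for a in(-35,-20,0,20,35):
  r=np.radians(a);print(a,P([[50*np.sin(r),y,112+50*np.cos(r)] for y in(-8,8)]).tolist())
print('tip front/back',P([[9,0,137],[-13,0,137],[-2.5,0,137],[-2.5,0,154]]).tolist())
go([4,0,154])"
```

```text
pivot [[255. 370.]]
-35 [[308.0, 257.0], [327.0, 286.0]]
-20 [[279.0, 257.0], [298.0, 286.0]]
0 [[236.0, 267.0], [254.0, 297.0]]
20 [[194.0, 289.0], [211.0, 319.0]]
35 [[166.0, 311.0], [184.0, 341.0]]
tip front/back [[228.0, 336.0], [282.0, 315.0], [256.0, 325.0], [253.0, 294.0]]
t 3.2 local mm [ -2.2  -0.  153.8] F [-0.4  0.1  0.1] gap 0.0001 gf 0.0 -> shift [-0.0103  0.     -0.0003] turn [-0.      0.0001 -0.0003]
```

The lever is still leaning back at about −20°, with its tip at (295,290). The fingers seem to have passed it, with the fingertip at (235,295), so I'll look from the other cameras.

```bash
python3 -c "
from h import *
import cv2
from station import grab_frame
T=get_calibration('top');W=get_calibration('wrist')
a=grab_frame('top')[150:300,270:400]; b=grab_frame('wrist')[200:384,160:352]
a=cv2.resize(a,(400,461),interpolation=cv2.INTER_CUBIC);b=cv2.resize(b,(400,383),interpolation=cv2.INTER_CUBIC)
im=np.zeros((461,800,3),np.uint8);im[:,:400]=a;im[:383,400:]=b
cv2.imwrite('pics/tw.png',im[...,::-1])
L=[[0,0,112],[-17,0,159],[-17,8,159],[-2.5,0,137]]
print(((proj(T,world(V,L))-[270,150])*400/130).round(),((proj(W,world(V,L))-[160,200])*400/192+[400,0]).round())"
```

```text
[[227. 167.]
 [240. 188.]
 [225. 186.]
 [235. 167.]] [[599.  25.]
 [599.  29.]
 [627.  29.]
 [599.  45.]]
```

View pics/tw.png

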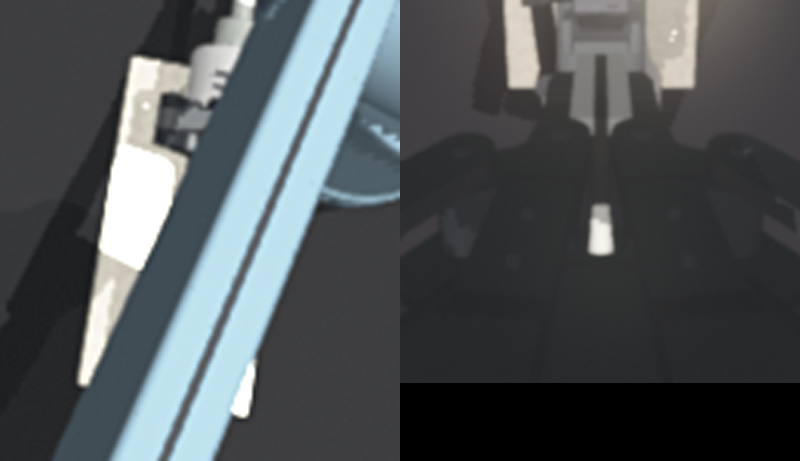

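```bash
python3 -c "
from h import *
import cv2
from station import grab_frame
W=get_calibration('wrist');R=np.array(W['R']);c=-R.T@W['t']
l=c-world(V,[0,0,0])[0];C,s=np.cos(V[2]),np.sin(V[2]);print('cam local',C*l[0]+s*l[1],-s*l[0]+C*l[1],c[2])
print('axis',R[2])
b=grab_frame('wrist')[100:280,156:356]
cv2.imwrite('pics/w2.png',cv2.resize(b,(667,600),interpolation=cv2.INTER_CUBIC)[...,::-1])
k=600/180
for n,L in dict(pivot=[0,0,112],tip35=[-29,0,153],tip20=[-17,0,159],tipl=[-17,8,159],v=[0,0,162],hr=[-135,0,105],fing=[-2.5,0,137],ft=[-2.5,0,154]).items(): print(n,((proj(W,world(V,L))-[156,100])*k).round())"
```

```text
cam local -0.0751636692009833 0.0005098946588780358 0.3069215451476565
axis [ 0.27981764 -0.04539795 -0.9589792 ]
pivot [[332. 376.]]
tip35 [[332. 307.]]
tip20 [[332. 381.]]
tipl [[377. 381.]]
v [[332. 476.]]
hr [[ 331. -275.]]
fing [[332. 408.]]
ft [[332. 444.]]
```

View pics/w2.png

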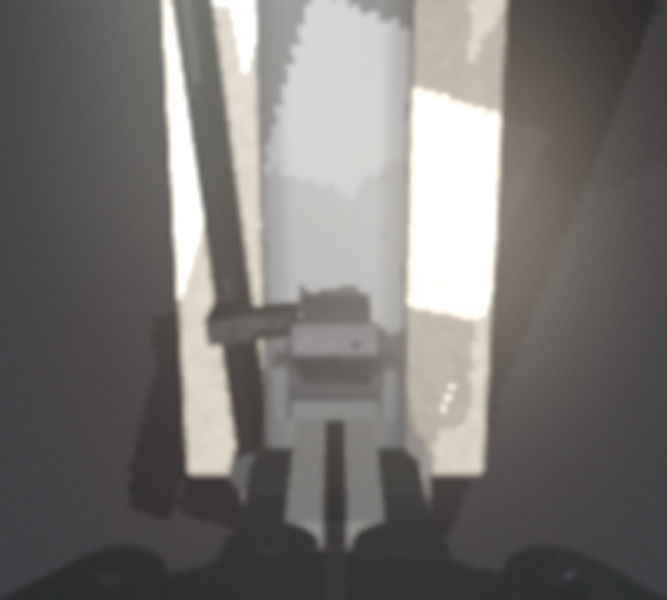

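```bash
python3 -c "
from h import *
W=get_calibration('wrist');S=get_calibration('scene')
c,s=np.cos(V[2]),np.sin(V[2]);Q=np.array([[c,s,0],[-s,c,0],[0,0,1]]);o=world(V,[0,0,0])[0]
def ray(cal,u,v):
  R=np.array(cal['R']);f=192/np.tan(np.radians(cal['fovy']/2))
  d=R.T@[(u-cal['cx'])/f,(v-cal['cy'])/f,1];return Q@(-R.T@cal['t']-o)*1000,Q@d
k=.3
for u,v in((335,415),(290,420),(382,420)):
  C,d=ray(W,156+u*k,100+v*k)
  print([ (C+d*t).round() for x in(-13,-8,-2.5,3,9) for t in [(x-C[0])/d[0]]])
for u,v in((235,300),(215,290),(270,290)):
  C,d=ray(S,170+u/5,60+v/5)
  print([ (C+d*t).round() for y in(-15,0,15) for t in [(y-C[1])/d[1]]])
"
```

```text
[array([-13.,   1., 164.]), array([ -8.,   1., 153.]), array([ -2.,   1., 140.]), array([  3.,   1., 128.]), array([  9.,   1., 114.])]
[array([-13.,  -7., 166.]), array([ -8.,  -8., 155.]), array([ -2.,  -8., 143.]), array([  3.,  -9., 130.]), array([  9., -10., 117.])]
[array([-13.,   9., 166.]), array([ -8.,   9., 155.]), array([ -2.,  10., 143.]), array([  3.,  11., 130.]), array([  9.,  12., 117.])]
[array([ -1., -15., 137.]), array([  5.,   0., 154.]), array([ 10.,  15., 172.])]
[array([  7., -15., 146.]), array([ 12.,   0., 164.]), array([ 17.,  15., 181.])]
[array([-15., -15., 135.]), array([ -9.,   0., 153.]), array([ -4.,  15., 171.])]
```

The lever is unmoved. The shut fingertips sit near TCP height, at z ≈ 157–162 rather than 137, so they passed over it. I'll lift, go back and come in 23 mm lower, which stays clear of the handle top whichever way the offset really is.

Call:
{"api": "step_arm", "payload": {"increments": [0,0,0,-0.05,0,0,0,0,0.06,0,-0.05,0,0,0,0,0.12,0,-0.05,0,0,0,0,0.12,0,0.0,0,0,0,0,0.12,0,0.038,0,0,0]}}

```text
clock: 3.85
eef_pos: [0.4868, -0.1446, 0.1311]
tcp_rot: [[-0.988, 0.157, 0.002], [0.157, 0.988, -0.001], [-0.002, -0.001, -1.0]]
wrist_force: [0.2, 0.5, -0.6]
finger_gap: -0.0
gripper_force: 0.0
```

```bash
python3 -c "
from h import *
import cv2
from station import grab_frame
go([-20,0,131])
S=get_calibration('scene')
f=grab_frame('scene')[60:180,170:330]
cv2.imwrite('pics/s2.png',cv2.resize(f[...,::-1],(800,600),interpolation=cv2.INTER_CUBIC))
print(((proj(S,world(V,[[-74,0,z] for z in (105,114,131,138)]))-[170,60])*5).round())
"
```

```text
t 3.85 local mm [-7.540e+01  1.000e-01  1.311e+02] F [ 0.1  0.6 -0.6] gap -0.0 gf 0.0 -> shift [-0.0923  0.      0.0004] turn [-0.0002  0.0006 -0.0004]
[[429. 314.]
 [428. 299.]
 [428. 269.]
 [428. 257.]]
```

View pics/s2.png

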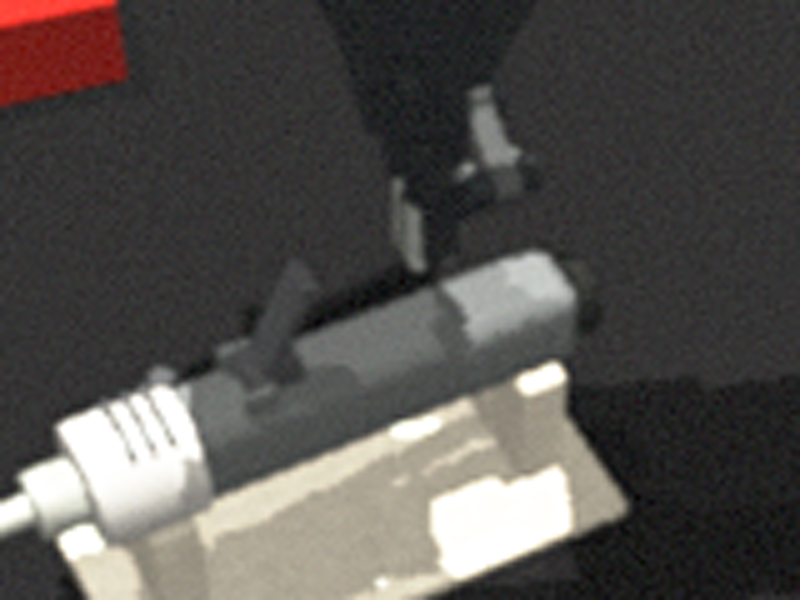

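The fingertips' bottom edge is at (425,270), about 10 mm above TCP height, and the lever tip at (300,265) is unmoved. I'll drop another 6 mm and sweep forward.

Call:
{"api": "step_arm", "payload": {"increments": [0,-0.02,0,0.01,0,0,0,0,-0.045,0,0.01,0,0,0,0,-0.07,0,0.01,0,0,0,0,-0.09,0,0.01,0,0,0,0,-0.11,0,0.01,0,0,0]}}

```text
clock: 4.4
eef_pos: [0.554, -0.1554, 0.1257]
tcp_rot: [[-0.988, 0.156, 0.0], [0.156, 0.988, -0.0], [-0.0, -0.0, -1.0]]
wrist_force: [-3.5, 0.3, 0.5]
finger_gap: -0.0002
gripper_force: 1.8
```

```bash
python3 -c "
from h import *
go([4,0,125])"
```

```text
t 4.4 local mm [-7.300e+00 -1.000e-01  1.257e+02] F [-3.5 -0.2  0.5] gap -0.0002 gf 1.8 -> shift [-0.0189  0.0002  0.0012] turn [-0.0001  0.0001 -0.0002]
```

Now it's in contact at −3.5 N. I'll creep on to the stop.

Call:
{"api": "step_arm", "payload": {"increments": [0,-0.004,0,0.001,0,0,0,0,-0.007,0,0.001,0,0,0,0,-0.01,0,0.001,0,0,0,0,-0.013,0,0.001,0,0,0,0,-0.015,0,0.001,0,0,0]}}

```text
clock: 4.9
eef_pos: [0.5611, -0.1563, 0.1241]
tcp_rot: [[-0.988, 0.157, -0.001], [0.157, 0.988, 0.0], [0.001, 0.0, -1.0]]
wrist_force: [-2.4, 0.7, -1.0]
finger_gap: 0.0001
gripper_force: 1.1
```

```bash
python3 -c "
from h import *
import cv2
from station import grab_frame
go([4,0,125])
f=grab_frame('scene')[60:180,170:330]
cv2.imwrite('pics/s3.png',cv2.resize(f[...,::-1],(800,600),interpolation=cv2.INTER_CUBIC))"
```

```text
t 4.9 local mm [-2.000e-01  1.000e-01  1.241e+02] F [-2.4  0.3 -1. ] gap 0.0001 gf 1.1 -> shift [-0.007  -0.0001 -0.0016] turn [ 0.0001 -0.0004 -0.0003]
```

View pics/s3.png

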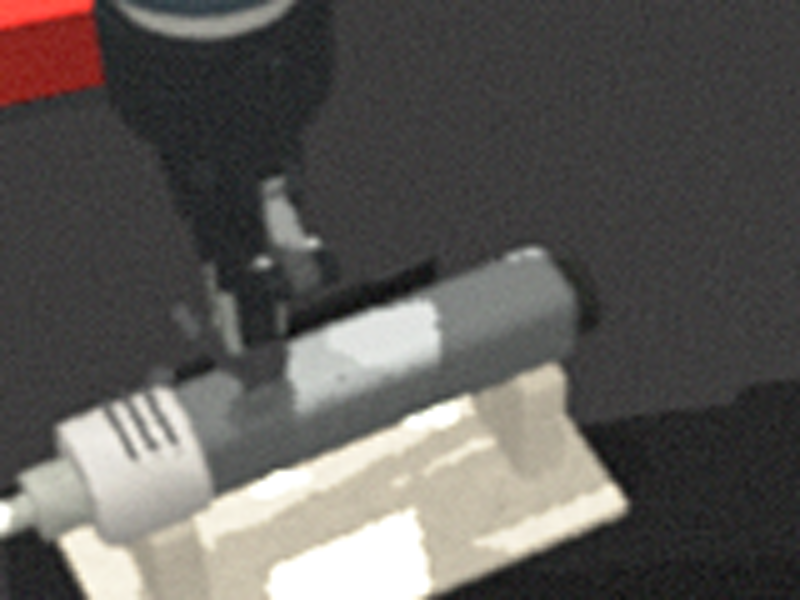

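The lever is well forward, with its tip near (185,320), about 30°. I'll keep going until it hits the stop.

Call:
{"api": "step_arm", "payload": {"increments": [0,-0.003,0,-0.001,0,0,0,0,-0.006,0,-0.001,0,0,0,0,-0.009,0,-0.001,0,0,0,0,-0.011,0,-0.001,0,0,0,0,-0.011,0,-0.001,0,0,0]}}

```text
clock: 5.45
eef_pos: [0.5655, -0.1569, 0.1248]
tcp_rot: [[-0.988, 0.156, -0.006], [0.156, 0.988, 0.001], [0.006, 0.0, -1.0]]
wrist_force: [-11.6, 1.0, 4.6]
finger_gap: 0.0004
gripper_force: 6.2
```

```bash
python3 -c "
from h import *
go([4,0,125])"
```

```text
t 5.45 local mm [  4.3   0.2 124.8] F [-11.6  -0.8   4.6] gap 0.0004 gf 6.2 -> shift [ 0.0004 -0.0003 -0.0003] turn [ 0.0001 -0.0019 -0.0001]
```

The 11.6 N reaction shows it's at the stop. I'll back off to x = −60 and open.

Call:
{"api": "step_arm", "payload": {"increments": [0,0.03,0,-0.01,0,0,0,0,0.07,0,-0.02,0,0,0,1,0.11,-0.003,-0.02,0,0,0,1,0.11,-0.003,-0.02,0,0,0,1,0.11,-0.003,-0.02,0,0,0]}}

```text
clock: 5.95
eef_pos: [0.5038, -0.1493, 0.1377]
tcp_rot: [[-0.988, 0.157, 0.003], [0.157, 0.988, -0.001], [-0.003, -0.001, -1.0]]
wrist_force: [1.1, -0.2, 1.0]
finger_gap: 0.0436
gripper_force: 0.0
```

Call:
{"api": "step_arm", "payload": {"increments": [1,0,0,0,0,0,0,1,0,0,0,0,0,0,1,0,0,0,0,0,0,1,0,0,0,0,0,0,1,0,0,0,0,0,0]}}

```text
clock: 6.45
eef_pos: [0.5029, -0.1489, 0.1368]
tcp_rot: [[-0.988, 0.156, -0.0], [0.156, 0.988, 0.0], [0.0, 0.0, -1.0]]
wrist_force: [0.6, 0.7, 0.4]
finger_gap: 0.0856
gripper_force: 0.0
```

```bash
python3 -c "
from h import *
import cv2
from station import grab_frame
go([-60,-2,62])
f=grab_frame('scene')[60:180,170:330]
b=grab_frame('wrist')
im=np.hstack([cv2.resize(f,(400,300),interpolation=cv2.INTER_CUBIC),cv2.resize(b,(400,300),interpolation=cv2.INTER_AREA)])
cv2.imwrite('pics/s4.png',im[...,::-1])"
```

```text
t 6.45 local mm [-58.9  -1.7 136.8] F [0.5 0.8 0.4] gap 0.0856 gf 0.0 -> shift [ 0.0019 -0.0005  0.1247] turn [ 0.     -0.0001 -0.0002]
```

View pics/s4.png

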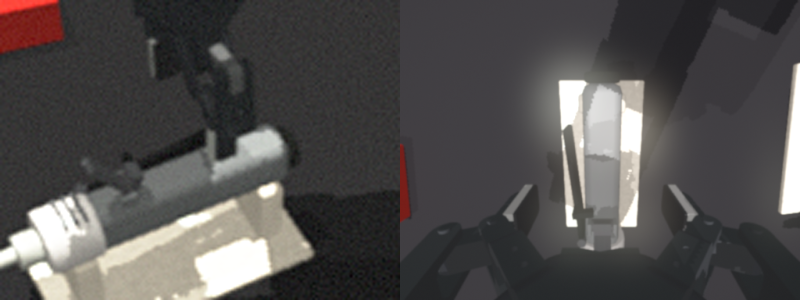

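The lever is fully forward: its tip at (88,160) matches the 35° prediction. The open fingers straddle the handle evenly, so I'll descend.

Call:
{"api": "step_arm", "payload": {"increments": [1,0.001,0,0.025,0,0,0,1,0.001,0,0.05,0,0,0,1,0.001,0,0.075,0,0,0,1,0.001,0,0.1,0,0,0,1,0.001,0,0.12,0,0,0]}}

```text
clock: 7.05
eef_pos: [0.5019, -0.1487, 0.0641]
tcp_rot: [[-0.988, 0.157, -0.0], [0.157, 0.988, 0.0], [0.0, 0.0, -1.0]]
wrist_force: [0.0, -0.6, -1.1]
finger_gap: 0.0854
gripper_force: 0.0
```

```bash
python3 -c "
from h import *
import cv2
from station import grab_frame
go([-60,-1.5,62])
f=grab_frame('scene')[60:180,170:330]
b=grab_frame('wrist')
im=np.hstack([cv2.resize(f,(400,300),interpolation=cv2.INTER_CUBIC),cv2.resize(b,(400,300),interpolation=cv2.INTER_AREA)])
cv2.imwrite('pics/s5.png',im[...,::-1])"
```

```text
t 7.05 local mm [-59.8  -1.7  64.1] F [ 0.1 -0.6 -1.1] gap 0.0854 gf 0.0 -> shift [0.0003 0.0003 0.0036] turn [ 0.     -0.0002 -0.0003]
```

View pics/s5.png

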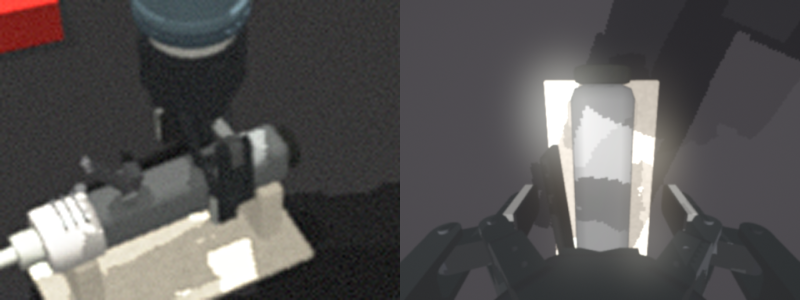

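The near fingertip is at about (215,218), i.e. z ≈ 90 when open, and the pads straddle the handle and paddle. I'll go 12 mm lower and then squeeze.

Call:
{"api": "step_arm", "payload": {"increments": [1,0,0,0.01,0,0,0,1,0,0,0.02,0,0,0,1,0,0,0.02,0,0,0,1,0,0,0.02,0,0,0,1,0,0,0.02,0,0,0]}}

```text
clock: 7.65
eef_pos: [0.5024, -0.149, 0.0533]
tcp_rot: [[-0.988, 0.156, 0.001], [0.156, 0.988, -0.0], [-0.001, -0.0, -1.0]]
wrist_force: [-0.7, 0.5, -0.1]
finger_gap: 0.0856
gripper_force: 0.0
```

Call:
{"api": "step_arm", "payload": {"increments": [0.4,0,0,0,0,0,0,0.4,0,0,0,0,0,0,0.4,0,0,0,0,0,0,0.4,0,0,0,0,0,0,0.4,0,0,0,0,0,0]}}

```text
clock: 8.15
eef_pos: [0.5028, -0.1504, 0.0543]
tcp_rot: [[-0.988, 0.156, 0.002], [0.156, 0.988, -0.003], [-0.002, -0.003, -1.0]]
wrist_force: [-2.9, -4.5, 6.9]
finger_gap: 0.0419
gripper_force: 64.4
```

```bash
python3 -c "
from h import *
import cv2
from station import grab_frame
go([-60,-1.5,52])
b=grab_frame('wrist')[150:340,130:382]
cv2.imwrite('pics/w6.png',cv2.resize(b,(796,600),interpolation=cv2.INTER_CUBIC)[...,::-1])"
```

```text
t 8.15 local mm [-58.7  -3.2  54.3] F [-2.2 -4.9  6.9] gap 0.0419 gf 64.4 -> shift [0.0021 0.0029 0.0037] turn [-0.0008  0.0007 -0.0001]
```

View pics/w6.png

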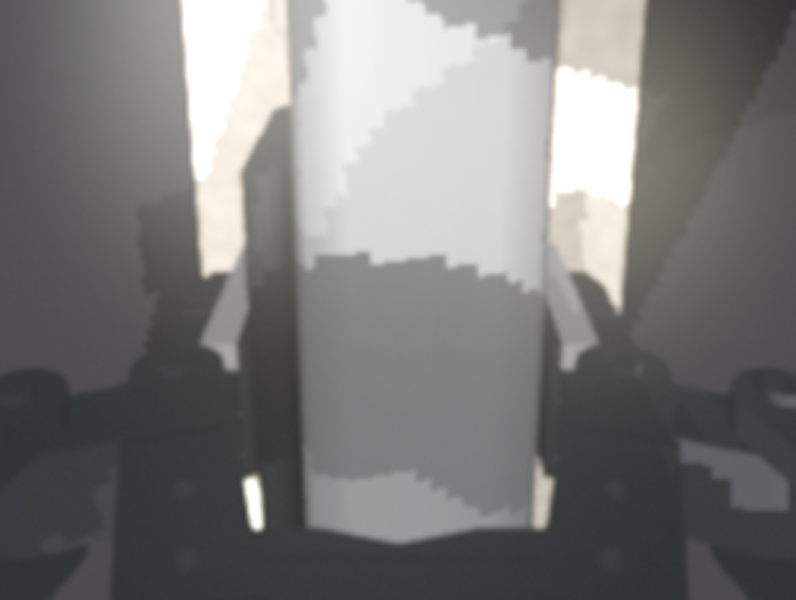

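The gap is 42 mm with 64 N on the pads, and the paddle at (270,300) is flush with the handle. I'll hold, then release.

Call:
{"api": "step_arm", "payload": {"increments": [0.4,0,0,0,0,0,0,0.4,0,0,0,0,0,0,0.4,0,0,0,0,0,0,0.4,0,0,0,0,0,0,0.4,0,0,0,0,0,0]}}

```text
clock: 8.7
eef_pos: [0.5028, -0.1505, 0.0543]
tcp_rot: [[-0.988, 0.156, 0.002], [0.156, 0.988, -0.003], [-0.002, -0.003, -1.0]]
wrist_force: [-2.1, -4.3, 7.0]
finger_gap: 0.0419
gripper_force: 64.4
```

Call:
{"api": "step_arm", "payload": {"increments": [0.4,0,0,0,0,0,0,0.4,0,0,0,0,0,0,0.4,0,0,0,0,0,0,1,0,0,0,0,0,0,1,0,0,0,0,0,0]}}

```text
clock: 9.2
eef_pos: [0.5025, -0.1497, 0.0532]
tcp_rot: [[-0.988, 0.157, 0.001], [0.157, 0.988, -0.001], [-0.001, -0.001, -1.0]]
wrist_force: [-0.7, -0.5, -0.4]
finger_gap: 0.0693
gripper_force: 0.0
```

Call:
{"api": "step_arm", "payload": {"increments": [1,0,0,0,0,0,0,1,0,0,0,0,0,0,1,0,0,0,0,0,0,1,0,0,0,0,0,0,1,0,0,0,0,0,0]}}

```text
clock: 9.7
eef_pos: [0.5021, -0.1487, 0.053]
tcp_rot: [[-0.988, 0.156, -0.0], [0.156, 0.988, 0.0], [0.0, 0.0, -1.0]]
wrist_force: [-0.5, 0.1, -0.0]
finger_gap: 0.0851
gripper_force: 0.0
```

Call:
{"api": "step_arm", "payload": {"increments": [1,0,0,-0.04,0,0,0,1,0,0,-0.09,0,0,0,1,0,0,-0.15,0,0,0,1,0,0,-0.21,0,0,0,1,0,0,-0.25,0,0,0]}}

```text
clock: 10.2
eef_pos: [0.5029, -0.1491, 0.2057]
tcp_rot: [[-0.988, 0.156, 0.003], [0.156, 0.988, -0.001], [-0.003, -0.001, -1.0]]
wrist_force: [0.4, -0.9, -0.5]
finger_gap: 0.0857
gripper_force: 0.0
```

Call:
{"api": "step_arm", "payload": {"increments": [1,0,0,-0.02,0,0,0,1,0,0,-0.02,0,0,0,1,0,0,-0.02,0,0,0,1,0,0,-0.02,0,0,0,1,0,0,-0.02,0,0,0]}}

```text
clock: 10.7
eef_pos: [0.5014, -0.1485, 0.2134]
tcp_rot: [[-0.988, 0.157, -0.003], [0.157, 0.988, 0.001], [0.003, 0.001, -1.0]]
wrist_force: [0.6, -0.5, 0.7]
finger_gap: 0.0851
gripper_force: 0.0
```

```bash
python3 -c "
from h import *
import cv2
from station import grab_frame
go([-60,-1.5,210])
f=grab_frame('scene')[60:180,170:330]
b=grab_frame('wrist')
im=np.hstack([cv2.resize(f,(400,300),interpolation=cv2.INTER_CUBIC),cv2.resize(b,(400,300),interpolation=cv2.INTER_AREA)])
cv2.imwrite('pics/s7.png',im[...,::-1])"
```

```text
t 10.7 local mm [-60.4  -1.5 213.4] F [ 0.6 -0.4  0.7] gap 0.0851 gf 0.0 -> shift [-0.0006 -0.      0.0057] turn [ 0.0003 -0.0009 -0.0003]
```

View pics/s7.png

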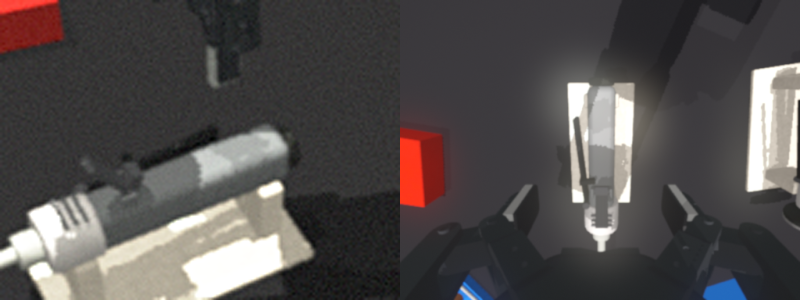

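The lever is still fully forward, with its tip at (85,160). The paddle has sprung back out, its rear end at (575,120) standing off the handle, and the robot is clear.

```bash
python3 -c "
from station import job_done
print(job_done())"
```

```text
the job is handed in; nothing more can be done
None
```

The homogeniser's test run is done and handed in at about 11 s: lever flipped fully forward and left there, paddle squeezed home for about a second and sprung back out, polisher not touched.

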